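# Seat the valve block and snap the toggle clamp shut

## Task

Get the block ready for machining without picking anything up: with a fingertip, push the aluminium block along the channel of the fixture until it sits fully home against the blue end stop. Then push the red clamp handle over past its dead point until it snaps down into lock by itself and the bar holds the block. Never lift the block, and leave the side cutters, the tape roll and the screwdriver where they lie.

Things in the scene. Friction and masses are not known exactly. Their poses are not given: they have to be found in the camera images.
- block_center (a point): centre of the loose aluminium block, 80 (x, along the channel) x 54 (y) x 22 mm (z), about 0.26 kg. It lies in the fixture's channel, short of the end stop at the start; push on the middle of its -x end, 40 mm from this point. Its top is 2 mm above the rails, so it cannot be gripped at its sides.
- stop_face (a point): point on the face of the fixture's blue end stop, on the channel's centre line, 20 mm above the bench; axes as the fixture's (x along the channel, z up). The block goes in +x until it touches this face: home means block_center 40 mm in -x of this point. The stop rises to 40 mm above the bench.
- clamp_pivot (a point): hinge of handle and hold-down bar, 28 mm in -x and 75 mm in +y of stop_face, 66 mm above the bench; axes as the fixture's, hinge line x. The handle swings in the y-z plane from nearly upright to +y and down. The bar (80 mm, with rubber-tipped screw) points to -y, raised 50 degrees while open, and comes down with the handle. Closed fingers fit between bar and handle from above.
- handle_grip (a point): point on the centre line of the red grip of the handle, 95 mm from clamp_pivot. The grip is a round bar 18 mm thick that reaches from 48 to 130 mm from the pivot. Push it towards +y of the fixture and downward, along the arc about the pivot.
- clamp_handle (a joint): angle of the handle in rad. 0: open, as at the start, the handle leaning 0.2 rad from upright towards +y of the fixture (at angle q it leans 0.2 + q). A spring pushes it back towards open, with about 7 N at handle_grip up to 0.5 and less and less up to the dead point at 0.8; past it the handle snaps by itself to its hard stop at 1.2, locked and nearly level, and stays there.
- side_cutters: orange-handled side cutters, 69 x 128 x 13 mm, lying loose on the bench; leave alone. Origin at the middle of the underside.
- tape_roll: green roll of tape lying flat, 96 mm across, 24 mm high, loose; leave alone. Origin at the middle of the underside.
- screwdriver: screwdriver with orange handle, 188 mm long, 26 mm thick, lying loose beyond the fixture; leave alone. Origin at the middle of the underside.
- fixture: fixture bolted to the bench; origin on the bench under the channel's centre line, 50 mm in -x of stop_face. Its channel runs along x: floor 10 mm above the bench, rails 10 mm wide, 57 mm apart, rising to 30 mm above the bench and reaching from 170 mm in -x of stop_face to the stop. The toggle clamp stands beside the channel on the +y side.
There are look-alikes about, which are no part of the job. There is more than one size of the part that bears block_center; the job needs the middle-sized.

How it is judged:
On the way, in this order (a step that is already met when the one before it is completed fails the run):
1. the block is home against the stop (gap under 3 mm) while the clamp is still open (x of block_center in the frame of stop_face above -0.043 m and value of joint clamp_handle below 0.5 rad), for 0.2 s.
2. the handle has snapped into lock (value of joint clamp_handle above 1.12 rad), for 0.2 s.
At the end, for the whole second after the job is handed in: The block lies at rest flat in the channel within 3 mm of the end stop, and the handle is locked (joint above 1.12 of 1.2 rad) with the robot clear of it (x of block_center in the frame of stop_face above -0.043 m and distance between block_center and stop_face below 0.045 m and angle between the x axis of block_center and the x axis of stop_face, either way round below 0.06 rad and value of joint clamp_handle above 1.12 rad and linear speed of block below 0.01 m/s); the robot touches nothing.
It fails at once if the block is lifted more than 8 mm or tipped (z of block_center in the frame of stop_face above 0.009 m or angle between block_center's own z axis and vertical above 0.2 rad).
It fails at once if side cutters, tape roll or screwdriver moved more than 15 mm (distance of any of side_cutters, tape_roll, screwdriver from where it was at the start of the episode above 0.015 m).
It also fails if it takes over 45 s, if anything falls off the work surface, if the arm or the gripper's body presses on something with over 40 N, if the wrist force passes 120 N, or if a joint passes its speed limit or range.

## Robot

A 6-joint arm with a two-finger parallel gripper is mounted at the origin on the work surface; the furniture and walls round the work are solid. World frame = base frame: x ahead of the robot, y to its left, z up, the work surface at z = 0. Lengths are in m, angles in rad, forces in N, time in s.
With the tool pointing down it reaches from about 0.375 to 0.9 m from the base axis. Payload 3.1 kg.
Tool frame: the origin (TCP) lies on the centre line of the jaws, within the pads' length; the fingertips stand robot.tip_reach ahead of it and the grasp point (between the pads) lies 8 mm behind it (robot.tip_reach is the distance from the TCP to the fingertips, in m); z points along the fingers, y is the line along which they close (so a half turn about z gives the same grasp; the last joint's range is limited). The gripper opens to 87 mm and grips with 3 to 60 N. Pads are 19 mm wide; open, the fingers measure 117 mm over their backs; the gripper's body (75 mm by 190 mm) begins 51 mm behind the grasp point.
Start: joints at [-1.45, 0.527, 1.433, -0, 1.181, -0.178], TCP at [0.184, -0.597, 0.203] pointing down, gripper open.
Joint ranges: [-3.08, 3.08], [-0.75, 2.2], [0.22, 2.44], [-1.43, 4.57], [0, 2.65], [-2.85, 2.85]. Speed limits (rad/s): [2.79, 2.79, 3.14, 3.14, 3.14, 3.14].

## Interface

Orientations are given as a unit quaternion [x, y, z, w].
In Python, from rig import robot gives the robot as it stands.
- The arm moves only by the tool jog_arm, never from a script. Its argument "motion" is one flat list of numbers, 7 for each row, row after row: the shift along the tool's x, y, z scaled (see below), then the turn, a rotation vector about the tool's x, y, z scaled (see below), then the gripper's target within -1 to 1 (shut at 1, half-way at 0, fully open at -1). In form: [x, y, z, rx, ry, rz, hand, x, y, z, rx, ry, rz, hand, ...]. A call has 1 to 12 rows; each row shifts and turns the commanded pose from where the row before left it, along the tool's axes as they then stand; what a row does not reach is not made up. The controller multiplies each number of a shift by 4 cm and each number of a turn by 4 degrees. A row lasts 1/8 s, in which the tool goes at most 62.5 mm and 10.7 degrees, less where a joint would pass 70% of its speed; a pose out of reach is approached as far as the arm can. A call with a number of a shift or a turn outside -1 to 1 is refused whole. A call with a gripper value outside its range is refused whole. The fingers move at their own pace and stop on an object; "grip_force" is the grip in N (left out, the last holds). Time passes only in rows, so rows that do not move let the fingers close. It gives the time, the measured TCP pose, the force, the opening and the grip force at its end, in the units of the state.
- robot.get_obs(): the state, without advancing time (a new reading comes with each control period).
- robot.camera(name): name is "scene" or "top" or "wrist"; returns the picture (400x640x3 uint8, blue, green, red); there is no depth.
- robot.calibration(name): a dict with "fx", "fy", "cx", "cy" (pixels), "R" (3x3) and "t" (3): a world point X has camera coordinates R X + t; the wrist camera has in their place "T_tool_cam" (4x4, takes a point from camera to tool coordinates, whose origin is the TCP and whose axes are the flange's). Camera axes: x right, y down, z forward; pixel columns grow to the right and rows downward; lengths in m; the calibration is good to about 2 mm. A picture is of the moment at which its call begins: read the wrist's pose just before it. calibration takes no time and is no camera call.
- robot.hand_in(): hands the job in; it is judged then, once.
The state is a dict: "time": time; "q": joint angles; "joint_velocities": joint speeds; "joint_torque": joint torques, N m; "position": TCP position; "tool_rot": TCP orientation; "ft_force": force on the tool from outside, world axes, zero at the start; "moment": the same for the moment, N m; "grip_width": finger opening in m; "grip_force": force on a finger pad.
Only numpy, scipy, OpenCV 4.12 (cv2) and the standard library are available. Lean on these libraries where they do the work, as an engineer would, in place of code of your own. Each camera call takes 0.05 s, during which the arm holds its last target. There are 200 camera calls.

## Working session

There is one attempt and no reset: what is moved stays moved. The work goes in short steps, Python scripts to look and compute and a tool call to move; the robot and the scene stay as the last step left them, time stands still between calls to the robot, and variables do not carry over. Pictures are saved under pics/ and viewed, at most 10 in all, crops included, and the job is handed in when it is done.

Besides the shell and the picture viewer there is one more tool, called after ">>>" as a command line: name --argument value ..., lists and objects as JSON in quotes. jog_arm: Moves the arm, as the interface text tells. Shifts and turns lie within -1 to 1; 1 stands for 4 cm of shift or 4 degrees of turn. Its arguments: {"type":"object","properties":{"motion":{"type":"array","items":{"type":"number"}},"grip_force":{"type":"number"}},"required":["motion"]}

```bash
ls; mkdir -p pics; cat > h.py <<'E'
import numpy as np, cv2
from rig import robot
def ray(name,uv):
    c=robot.calibration(name);R=np.array(c["R"]);t=np.array(c["t"])
    d=R.T@np.array([(uv[0]-c["cx"])/c["fx"],(uv[1]-c["cy"])/c["fy"],1.0]);return -R.T@t,d
def onz(name,uv,z):
    o,d=ray(name,uv);return o+d*(z-o[2])/d[2]
def proj(name,X):
    c=robot.calibration(name);p=np.array(c["R"])@np.array(X)+np.array(c["t"])
    return np.array([c["fx"]*p[0]/p[2]+c["cx"],c["fy"]*p[1]/p[2]+c["cy"]])
E
python3 - <<'E'
from h import *
for n in("scene","top"): cv2.imwrite(f"pics/{n}0.png",robot.camera(n))
o=robot.get_obs();print(o["time"],o["position"],o["tool_rot"],robot.tip_reach)
for n in("scene","top"):print(ray(n,(320,200)))
E
```

```text
pics
0.1 [ 0.18391659 -0.59660413  0.20207306] [ 9.88859487e-01  1.48848799e-01  2.47231211e-05 -9.74840851e-04] 0.011
(array([-0.12217881,  1.04377281,  0.99256749]), array([ 0.47388393, -0.66877001, -0.57307136]))
(array([0.56930502, 0.01589526, 1.37630456]), array([ 0.04685656, -0.01969042, -0.99892653]))
```

View pics/scene0.png

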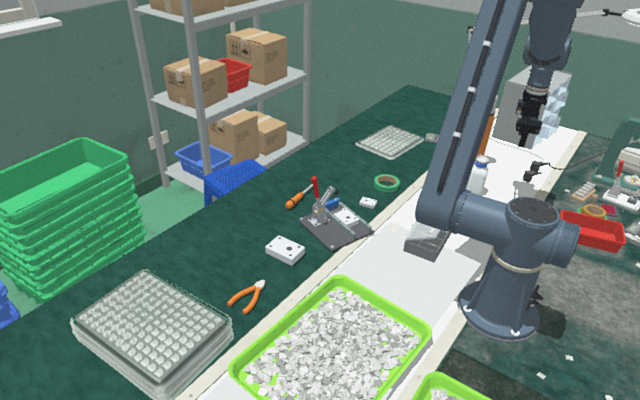

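View pics/top0.png

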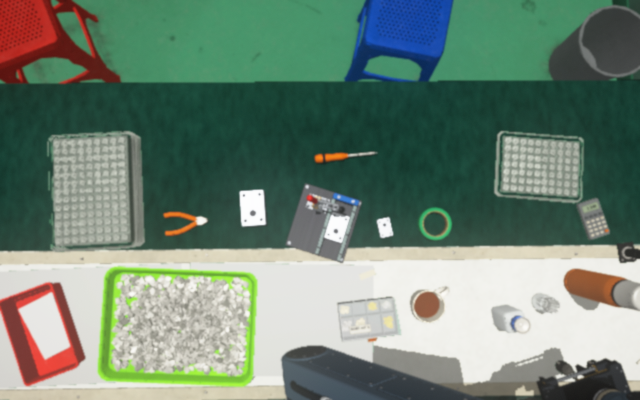

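Three look-alike blocks appear in the top view: a large one at (252,207), one in the fixture channel at (337,230), and a small one at (385,227). The middle-sized one in the channel fits the description. I'll confirm that in an enlarged crop.

```bash
python3 - <<'E'
from h import *
a=cv2.imread("pics/top0.png")[175:270,230:400];b=cv2.imread("pics/scene0.png")[165:255,290:380]
cv2.imwrite("pics/c1.png",cv2.resize(a,None,fx=4.7,fy=4.7,interpolation=cv2.INTER_CUBIC))
cv2.imwrite("pics/c2.png",cv2.resize(b,None,fx=6.5,fy=6.5,interpolation=cv2.INTER_CUBIC))
for p in [(252,207),(337,230),(385,227)]:print(onz("top",p,.03))
E
```

```text
[0.61384758 0.18953748 0.03      ]
[ 0.54376537 -0.05961345  0.03      ]
[ 0.55103603 -0.20105607  0.03      ]
```

View pics/c1.png

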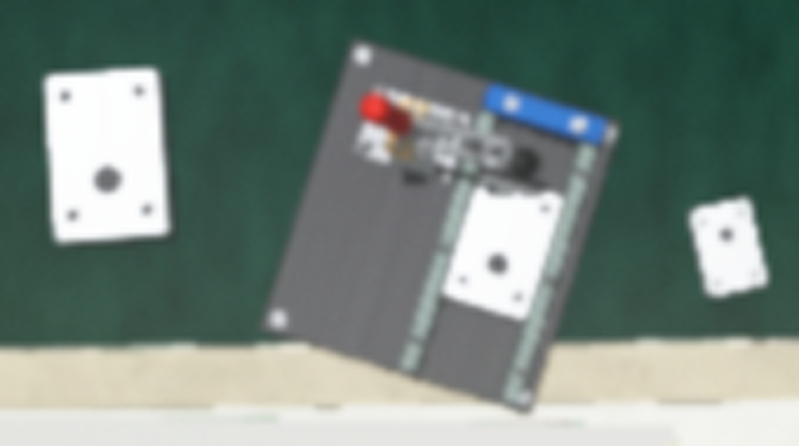

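View pics/c2.png

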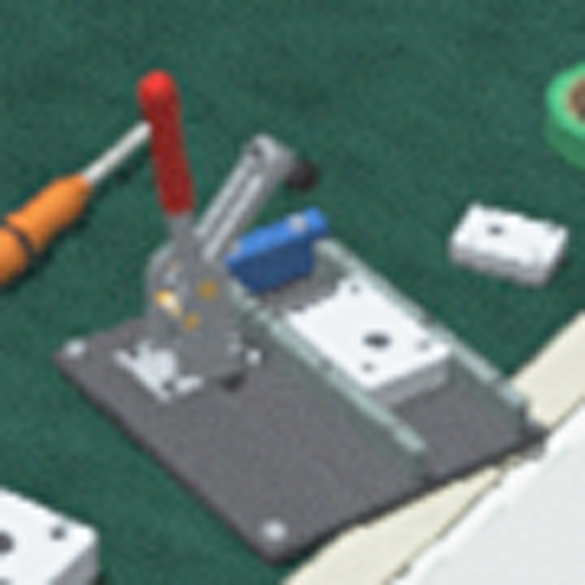

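The crop confirms it: the block in the channel at about (337,230) is the mid-sized one, between the large (252,207) and the small (385,227). The clamp stands on the left of the channel with its red tip near (310,198), and the blue stop is near (347,199). Next I measure the fixture.

```bash
python3 - <<'E'
from h import *
a=cv2.imread("pics/top0.png");h=cv2.cvtColor(a,cv2.COLOR_BGR2HSV)
def blob(m,box):
    k=np.zeros_like(m);x0,y0,x1,y1=box;k[y0:y1,x0:x1]=m[y0:y1,x0:x1]
    c=max(cv2.findContours(k,cv2.RETR_EXTERNAL,cv2.CHAIN_APPROX_NONE)[0],key=cv2.contourArea)
    return cv2.boxPoints(cv2.minAreaRect(c))
for n,m,box,z in [("blue",cv2.inRange(h,(100,150,80),(125,255,255)),(320,180,375,215),.04),
              ("block",cv2.inRange(h,(0,0,190),(180,40,255)),(318,212,355,246),.032),
              ("plate",cv2.inRange(h,(0,0,50),(180,60,130)),(280,180,370,265),.01)]:
    b=blob(m,box);P=np.array([onz("top",p,z)[:2] for p in b]);e=P[1:]-P[:-1]
    print(n,b.round(1).tolist(),P.round(4).tolist(),"c",P.mean(0).round(4),"len",np.linalg.norm(e,axis=1).round(3),"ang",np.degrees(np.arctan2(e[:,1],e[:,0])).round(1))
o=robot.get_obs();c=robot.calibration("wrist");print(c)
E
```

```text
blue [[338.79998779296875, 199.60000610351562], [340.6000061035156, 194.1999969482422], [352.0, 198.0], [350.20001220703125, 203.39999389648438]] [[0.6326, -0.0655], [0.6484, -0.071], [0.6369, -0.1043], [0.6211, -0.0988]] c [ 0.6348 -0.0849] len [0.017 0.035 0.017] ang [ -19.2 -109.   160.7]
block [[323.29998779296875, 237.3000030517578], [331.20001220703125, 211.0], [349.79998779296875, 216.60000610351562], [341.8999938964844, 242.89999389648438]] [[0.523, -0.0191], [0.5998, -0.0432], [0.5828, -0.0978], [0.5061, -0.0735]] c [ 0.5529 -0.0584] len [0.081 0.057 0.08 ] ang [ -17.4 -107.3  162.4]
plate [[280.0, 248.0], [305.20001220703125, 180.89999389648438], [355.70001220703125, 199.89999389648438], [330.5, 266.8999938964844]] [[0.492, 0.1093], [0.6911, 0.0329], [0.6327, -0.1179], [0.4345, -0.04]] c [ 0.5626 -0.0039] len [0.213 0.162 0.213] ang [ -21.  -111.2  158.6]
{'fx': 348.28480892665027, 'fy': 348.28480892665027, 'cx': 318.08387939903287, 'cy': 200.8897221210344, 'T_tool_cam': array([[ 5.42330020e-05, -9.66261372e-01, -2.57563501e-01,
         7.06618728e-02],
       [ 9.99999991e-01,  2.10951519e-05,  1.31422235e-04,
        -7.96823211e-05],
       [-1.21554888e-04, -2.57563506e-01,  9.66261365e-01,
        -1.81422905e-01],
       [ 0.00000000e+00,  0.00000000e+00,  0.00000000e+00,
         1.00000000e+00]])}
```

>>> jog_arm --motion '[0,0,-0.2,0,0,0.96,1,0,0,-0.2,0,0,0.96,1,0,0,-0.2,0,0,0.96,1,0,0,-0.2,0,0,0.96,1,0,0,-0.2,0,0,0.96,1,0,0,-0.2,0,0,0.96,1,0,0,0,0,0,0.96,1,0,0,0,0,0,0.96,1,0,0,0,0,0,0.96,1]'

```text
time: 1.23
position: [0.1839, -0.5968, 0.2504]
tool_rot: [0.988, -0.153, -0.0, -0.001]
ft_force: [0.0, 0.3, 0.2]
grip_width: 0.0053
grip_force: 0.0
```

```bash
cat >> h.py <<'E'
from scipy.spatial.transform import Rotation as Ro
def pose():
    o=robot.get_obs();return np.array(o["position"]),Ro.from_quat(o["tool_rot"]).as_matrix(),o
def delta(X):
    p,R,o=pose();return (R.T@(np.array(X)-p)/.04).round(2)
E
python3 - <<'E'
from h import *
p,R,o=pose();print(o["time"],p,np.degrees(np.arctan2(R[1,0],R[0,0])),delta([.50,-.04,.26]))
E
```

```text
1.225 [ 0.18393413 -0.59681336  0.25035758] -17.56715632928328 [  3.33 -15.66  -0.22]
```

>>> jog_arm --motion '[0.18,-0.87,-0.01,0,0,0,1,0.18,-0.87,-0.01,0,0,0,1,0.18,-0.87,-0.01,0,0,0,1,0.18,-0.87,-0.01,0,0,0,1,0.18,-0.87,-0.01,0,0,0,1,0.18,-0.87,-0.01,0,0,0,1,0.18,-0.87,-0.01,0,0,0,1,0.18,-0.87,-0.01,0,0,0,1,0.18,-0.87,-0.01,0,0,0,1,0.18,-0.87,-0.01,0,0,0,1,0.18,-0.87,-0.01,0,0,0,1,0.18,-0.87,-0.01,0,0,0,1]'

```text
time: 2.72
position: [0.3918, -0.2235, 0.2555]
tool_rot: [0.988, -0.152, -0.0, -0.0]
ft_force: [1.4, -1.2, 1.2]
grip_width: 0.0004
grip_force: 0.0
```

>>> jog_arm --motion '[0.19,-0.87,-0.01,0,0,0,1,0.19,-0.87,-0.01,0,0,0,1,0.19,-0.87,-0.01,0,0,0,1,0.19,-0.87,-0.01,0,0,0,1,0.19,-0.87,-0.01,0,0,0,1,0.19,-0.87,-0.01,0,0,0,1,0,0,0,0,0,0,1,0,0,0,0,0,0,1]'

```text
time: 3.72
position: [0.4971, -0.0394, 0.2578]
tool_rot: [0.988, -0.151, -0.001, 0.0]
ft_force: [0.7, -0.2, 0.0]
grip_width: 0.0006
grip_force: 0.0
```

```bash
python3 - <<'E'
from h import *
p,R,o=pose();cv2.imwrite("pics/w1.png",robot.camera("wrist"));np.savez("w1.npz",p=p,R=R);print(o["time"],p,o["q"])
E
```

```text
3.725 [ 0.49707786 -0.03942689  0.25779746] [-3.03251896e-01  2.89654367e-01  1.67237917e+00 -6.24783625e-04
  1.18068881e+00  1.57172704e+00]
```

View pics/w1.png

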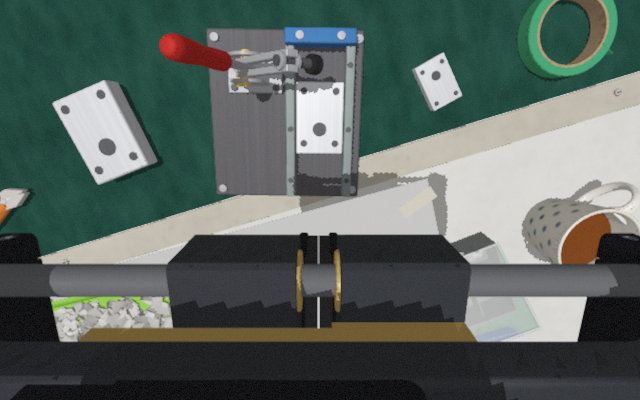

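```bash
cat >> h.py <<'E'
def wonz(uv,z,p,R):
    c=robot.calibration("wrist");T=np.array(c["T_tool_cam"])
    d=R@T[:3,:3]@np.array([(uv[0]-c["cx"])/c["fx"],(uv[1]-c["cy"])/c["fy"],1.]);o=p+R@T[:3,3]
    return o+d*(z-o[2])/d[2]
E
python3 - <<'E'
from h import *
w=np.load("w1.npz");p,R=w["p"],w["R"];a=cv2.imread("pics/w1.png");h=cv2.cvtColor(a,cv2.COLOR_BGR2HSV)
def blob(m,box):
    k=np.zeros_like(m);x0,y0,x1,y1=box;k[y0:y1,x0:x1]=m[y0:y1,x0:x1]
    return max(cv2.findContours(k,cv2.RETR_EXTERNAL,cv2.CHAIN_APPROX_NONE)[0],key=cv2.contourArea)
for n,m,box,z in [("blue",cv2.inRange(h,(100,150,60),(125,255,255)),(270,10,370,60),.04),
   ("block",cv2.inRange(h,(0,0,175),(180,40,255)),(294,75,345,160),.032)]:
    b=cv2.boxPoints(cv2.minAreaRect(blob(m,box)));P=np.array([wonz(q,z,p,R)[:2] for q in b]);e=P[1:]-P[:-1]
    print(n,b.round(1).tolist(),P.round(4).tolist(),"c",P.mean(0).round(4),np.linalg.norm(e,axis=1).round(4),np.degrees(np.arctan2(e[:,1],e[:,0])).round(1))
print("V",[ (r,h[r,320].tolist()) for r in range(24,50,2)])
for q in[(214,36),(360,38),(222,188)]:print("screw",wonz(q,.012,p,R).round(4))
# rails: outer/inner edges along a row
for r in(100,130,170):print(r,a[r,282:362,1].tolist())
E
```

```text
blue [[284.0, 27.0], [356.0, 27.0], [356.0, 47.0], [284.0, 47.0]] [[0.6531, -0.0508], [0.6306, -0.1227], [0.6119, -0.1175], [0.6348, -0.0446]] c [ 0.6326 -0.0839] [0.0753 0.0194 0.0764] [-107.4  164.2   72.6]
block [[296.0, 82.0], [343.0, 82.0], [343.0, 153.0], [296.0, 153.0]] [[0.5982, -0.0453], [0.5826, -0.0951], [0.5071, -0.0729], [0.5236, -0.0206]] c [ 0.5529 -0.0585] [0.0521 0.0786 0.0549] [-107.4  163.6   72.6]
V [(24, [80, 121, 82]), (26, [81, 132, 81]), (28, [105, 154, 184]), (30, [105, 152, 191]), (32, [106, 154, 189]), (34, [105, 154, 190]), (36, [105, 152, 193]), (38, [105, 160, 190]), (40, [105, 157, 192]), (42, [106, 159, 160]), (44, [106, 164, 92]), (46, [107, 156, 88]), (48, [110, 46, 66])]
screw [0.6741 0.028  0.012 ]
screw [ 0.6229 -0.1284  0.012 ]
screw [0.5077 0.0839 0.012 ]
100 [109, 107, 105, 121, 155, 171, 170, 170, 170, 168, 171, 156, 113, 103, 183, 234, 248, 247, 246, 244, 245, 245, 243, 242, 242, 242, 242, 242, 242, 242, 242, 242, 244, 242, 241, 242, 241, 240, 238, 238, 239, 238, 237, 238, 238, 239, 237, 237, 237, 237, 240, 238, 235, 235, 234, 233, 235, 236, 
[... 198 characters left out ...]
, 239, 237, 238, 240, 240, 238, 237, 237, 235, 234, 236, 235, 208, 110, 109, 110, 106, 106, 104, 103, 104, 108, 104, 107, 104, 129, 199, 232, 233, 231, 233, 235, 234, 231, 230, 228, 227, 228, 231, 233, 232, 221, 171, 97, 135, 145, 101, 106, 105, 102, 119, 139, 116, 85, 105, 101, 104, 107, 99, 79, 65, 76]
170 [102, 105, 107, 103, 133, 161, 162, 163, 161, 158, 160, 148, 119, 73, 65, 56, 81, 102, 100, 101, 102, 103, 101, 98, 101, 105, 100, 103, 101, 99, 100, 105, 105, 106, 106, 105, 101, 102, 106, 101, 101, 101, 100, 100, 103, 105, 104, 101, 102, 104, 106, 104, 102, 101, 101, 104, 101, 99, 102, 95, 114, 150, 161, 161, 158, 156, 155, 153, 127, 89, 102, 100, 102, 104, 100, 83, 145, 192, 191, 192]
```

```bash
python3 - <<'E'
from h import *
w=np.load("w1.npz");p,R=w["p"],w["R"]
s=wonz((320,43),.04,p,R);c2=wonz((318.2,170),.03,p,R);d=s-c2;print(s,c2,"yaw",np.degrees(np.arctan2(d[1],d[0])))
y=np.radians(-17.2);ex=np.array([np.cos(y),np.sin(y)]);ey=np.array([-ex[1],ex[0]]);print("tool yaw",np.degrees(np.arctan2(R[1,0],R[0,0])))
for n,q in[("block",[.5529,-.0584]),("c2",c2[:2])]:
    v=np.array(q)-s[:2];print(n,v@ex,v@ey)
# handle ball predicted: 130mm from pivot
piv=s[:2]-.028*ex+.075*ey
T=np.array(robot.calibration("wrist")["T_tool_cam"]);c=robot.calibration("wrist")
for r in(.048,.095,.130):
    X=np.r_[piv+ey*r*np.sin(.2),.066+r*np.cos(.2)];u=T[:3,:3].T@(R.T@(X-p)-T[:3,3]);print("grip px",r,c["fx"]*u[0]/u[2]+c["cx"],c["fy"]*u[1]/u[2]+c["cy"],proj("scene",X),proj("top",X))
np.savez("fix.npz",s=s[:2],ex=ex,ey=ey)
Q=s[:2]-.150*ex;print("prepush",Q,delta([*Q,.20]),delta([*Q,.030]))
E
```

```text
[ 0.62706898 -0.08218623  0.04      ] [ 0.49632055 -0.03921183  0.03      ] yaw -18.194663559498412
tool yaw -17.414766690767916
block -0.07788580372412782 0.0007901104834080845
c2 -0.13760901961579852 0.002389153796158776
grip px 0.048 224.10786043347622 63.03203831858056 [316.9630614  196.33539429] [314.28208199 201.22779712]
grip px 0.095 195.64300383707788 55.45966175854721 [315.00525847 185.4325695 ] [311.04138292 199.45924931]
grip px 0.13 167.21397999734583 47.896817624076505 [313.49449025 177.01923997] [308.46491601 198.05319314]
prepush [ 0.48377723 -0.03783003] [-0.33  0.05  1.45] [-0.32  0.05  5.7 ]
```

>>> jog_arm --motion '[-0.33,0.05,0,0,0,0,1,0,0,0,0,1,0,1,0,0,0,0,1,0,1,0,0,0,0,1,0,1,0,0,0,0,1,0,1,0,0,0,0,0,0,1]'

```text
time: 4.53
position: [0.4817, -0.037, 0.2577]
tool_rot: [0.979, -0.151, 0.136, 0.021]
ft_force: [1.4, 0.1, 0.1]
grip_width: 0.0006
grip_force: 0.0
```

```bash
cat >> h.py <<'E'
import os
if os.path.exists("fix.npz"):
    f=np.load("fix.npz")
    def W(x,y,z): return np.r_[f["s"]+x*f["ex"]+y*f["ey"],z]
    def loc(p): v=p[:2]-f["s"];return np.array([v@f["ex"],v@f["ey"],p[2]]).round(4)
E
python3 - <<'E'
from h import *
p,R,o=pose();print(o["time"],loc(p),R.round(3),delta(W(-.15,.0015,.06)),delta(W(-.15,.0015,.03)))
E
```

```text
4.525 [-1.522e-01  2.000e-04  2.577e-01] [[ 0.918 -0.301  0.26 ]
 [-0.289 -0.954 -0.082]
 [ 0.273  0.    -0.962]] [-1.3  -0.03  4.77] [-1.5  -0.03  5.49]
```

>>> jog_arm --motion '[-0.18,0,0.69,0,0,0,1,-0.19,0,0.69,0,0,0,1,-0.19,0,0.69,0,0,0,1,-0.19,0,0.69,0,0,0,1,-0.19,0,0.69,0,0,0,1,-0.19,0,0.68,0,0,0,1,-0.19,0,0.68,0,0,0,1,-0.18,-0.03,0.68,0,0,0,1,0,0,0,0,0,0,1,0,0,0,0,0,0,1]'

```text
time: 5.78
position: [0.4882, -0.0374, 0.031]
tool_rot: [0.979, -0.15, 0.138, 0.021]
ft_force: [-0.4, 0.1, -0.2]
grip_width: 0.0005
grip_force: 0.0
```

```bash
python3 - <<'E'
from h import *
p,R,o=pose();print(o["time"],loc(p),o["ft_force"],delta(W(-.11,.0005,.03)),delta(W(-.095,.0005,.03)))
cv2.imwrite("pics/w2.png",robot.camera("wrist"))
E
```

```text
5.775 [-0.1459  0.0017  0.031 ] [-0.40373776  0.13092037 -0.16543182] [0.85 0.03 0.27] [1.22 0.03 0.38]
```

View pics/w2.png

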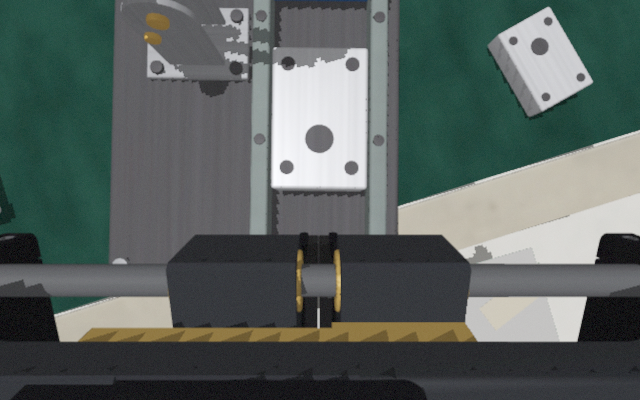

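The fingers are in the channel, centred behind the block, which spans (272–367, 48–190). Now I push in small steps.

>>> jog_arm --motion '[0.19,0,0.055,0,0,0,1,0.19,0.01,0.055,0,0,0,1,0.19,0,0.055,0,0,0,1,0.19,0.01,0.055,0,0,0,1,0.19,0,0.055,0,0,0,1,0,0,0,0,0,0,1]'

```text
time: 6.58
position: [0.526, -0.0499, 0.0305]
tool_rot: [0.979, -0.15, 0.138, 0.021]
ft_force: [0.7, 0.0, 0.4]
grip_width: 0.0007
grip_force: 0.0
```

```bash
python3 - <<'E'
from h import *
p,R,o=pose();print(o["time"],loc(p),o["ft_force"])
E
```

```text
6.575 [-0.1061  0.001   0.0305] [0.67469645 0.02627639 0.3854325 ]
```

>>> jog_arm --motion '[0.12,0,0.035,0,0,0,1,0.12,0,0.035,0,0,0,1,0,0,0,0,0,0,1]'

```text
time: 6.95
position: [0.5352, -0.0527, 0.0304]
tool_rot: [0.979, -0.15, 0.138, 0.021]
ft_force: [0.2, -1.0, -0.6]
grip_width: 0.0004
grip_force: 0.0
```

>>> jog_arm --motion '[0.07,0,0.02,0,0,0,1,0,0,0,0,0,0,1]'

```text
time: 7.2
position: [0.5376, -0.0535, 0.0304]
tool_rot: [0.979, -0.15, 0.138, 0.021]
ft_force: [-0.3, 0.4, -0.3]
grip_width: 0.0003
grip_force: 0.0
```

```bash
python3 - <<'E'
from h import *
p,R,o=pose();print(o["time"],loc(p),o["ft_force"])
a=robot.camera("wrist");cv2.imwrite("pics/w3.png",a)
E
```

```text
7.2 [-0.0939  0.001   0.0304] [-0.31394891  0.44269287 -0.30261503]
```

View pics/w3.png

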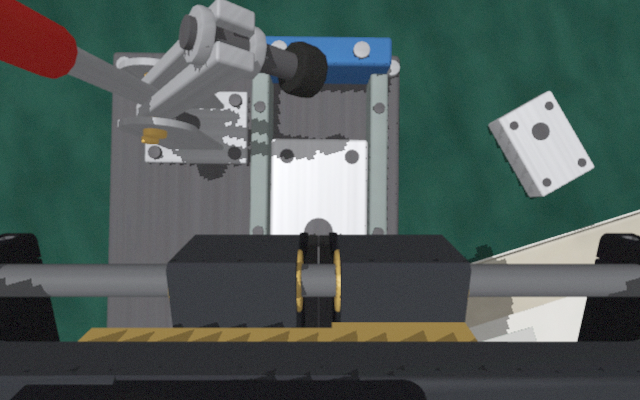

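```bash
python3 - <<'E'
from h import *
p,R,o=pose()
for uv,z in [((319,140),.032),((330,83),.02),((330,66),.04),((272,200),.032)]:print(loc(wonz(uv,z,p,R)))
a=robot.camera("scene")[180:260,300:390];cv2.imwrite("pics/s2.png",cv2.resize(a,None,fx=6,fy=6,interpolation=cv2.INTER_CUBIC))
E
```

```text
[-0.0391  0.0006  0.032 ]
[-0.0031 -0.0061  0.02  ]
[-0.0011 -0.0054  0.04  ]
[-0.0722  0.0266  0.032 ]
```

View pics/s2.png

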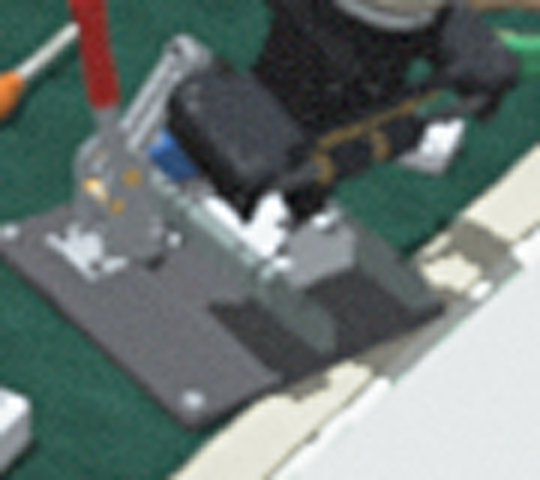

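The block has not moved: its front edge is still at -39 mm. The fingers appear to be above it. I'll check where the tips really are.

```bash
python3 - <<'E'
from h import *
p,R,o=pose();print(p,o["grip_width"],robot.tip_reach,o["q"])
for v in[(0,0,0),(0,0,.011),(.0095,0,.011),(-.0095,0,.011),(0,0.015,.011),(0,-.015,.011)]:
    print(v,((proj("scene",p+R@np.array(v))-[300,180])*6).round(1))
for x,y in[(-.118,.027),(-.118,-.027),(-.038,.027),(-.038,-.027)]:print("blk top",((proj("scene",W(x,y,.032))-[300,180])*6).round(1))
a=robot.camera("scene")[180:240,320:390];cv2.imwrite("pics/s3.png",cv2.resize(a,None,fx=10,fy=10,interpolation=cv2.INTER_CUBIC))
E
```

```text
[ 0.5372701  -0.05334702  0.03037126] 0.0002649326563078318 0.011 [-0.30637671  0.64995828  2.00338027  0.00268316  0.20919853  1.56627399]
(0, 0, 0) [287.4 228.3]
(0, 0, 0.011) [282.8 240.5]
(0.0095, 0, 0.011) [273.  228.6]
(-0.0095, 0, 0.011) [292.6 252.4]
(0, 0.015, 0.011) [303.5 231.6]
(0, -0.015, 0.011) [261.9 249.5]
blk top [277.9 263.4]
blk top [353.  230.4]
blk top [189.9 191.7]
blk top [264.  160.9]
```

View pics/s3.png

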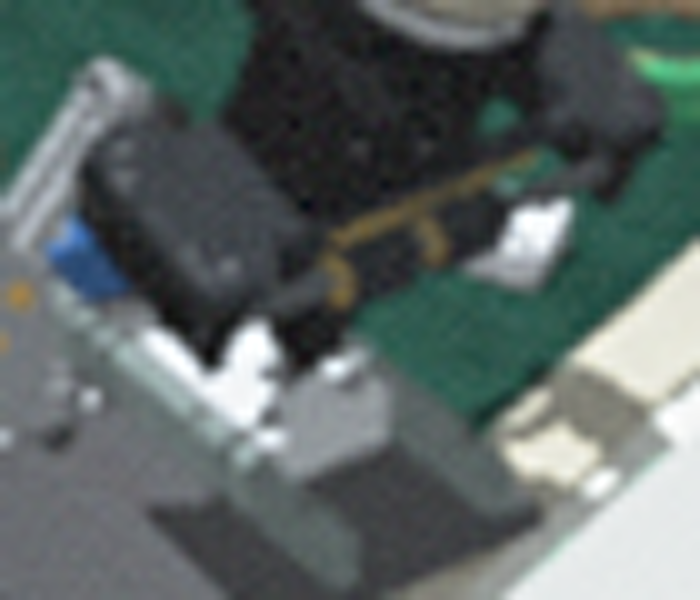

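The finger ends seem to hover above the block, and no contact force was felt. The closed fingertips are evidently shorter than I assumed. I'll retract and probe for the channel floor by force.

>>> jog_arm --motion '[-0.28,0,-0.08,0,0,0,1,-0.28,0,-0.08,0,0,0,1,-0.28,0,-0.08,0,0,0,1,-0.28,0,-0.08,0,0,0,1,-0.28,0,-0.08,0,0,0,1,0,0,0,0,0,0,1,-0.03,0,0.096,0,0,0,1,0,0,0,0,0,0,1]'

```text
time: 8.35
position: [0.4823, -0.0361, 0.026]
tool_rot: [0.979, -0.15, 0.138, 0.021]
ft_force: [-0.2, -0.7, -0.5]
grip_width: 0.0007
grip_force: 0.0
```

>>> jog_arm --motion '[-0.014,0,0.048,0,0,0,1,-0.014,0,0.048,0,0,0,1,0,0,0,0,0,0,1]'

```text
time: 8.72
position: [0.4816, -0.0359, 0.0221]
tool_rot: [0.979, -0.15, 0.137, 0.021]
ft_force: [0.3, -0.4, 0.2]
grip_width: 0.0006
grip_force: 0.0
```

```bash
python3 - <<'E'
from h import *
p,R,o=pose();print(o["time"],loc(p),o["ft_force"],o["q"])
cv2.imwrite("pics/w4.png",robot.camera("wrist"))
a=robot.camera("scene")[190:250,320:390];cv2.imwrite("pics/s4.png",cv2.resize(a,None,fx=10,fy=10,interpolation=cv2.INTER_CUBIC))
E
```

```text
8.725 [-0.1526  0.0012  0.0221] [ 0.28861253 -0.43513014  0.22440732] [-0.30670563  0.65126328  2.14782257  0.01000997  0.06364554  1.55856559]
```

View pics/s4.png

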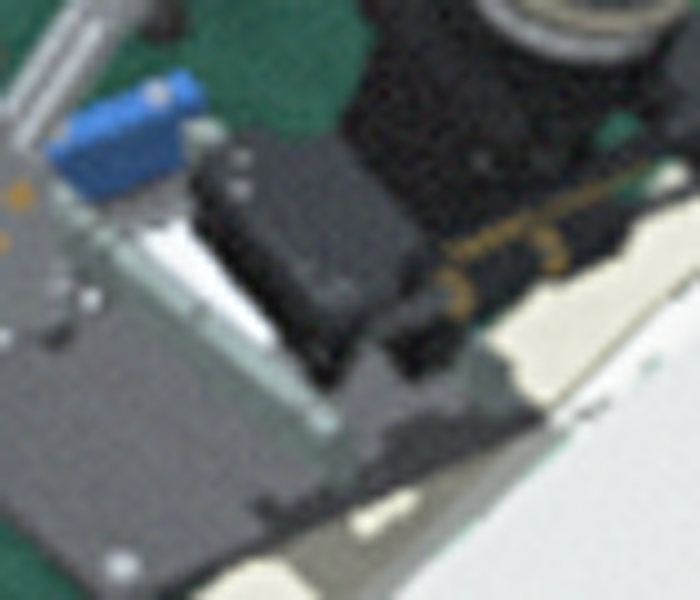

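```bash
python3 - <<'E'
from h import *
p,R,o=pose()
T=np.array(robot.calibration("wrist")["T_tool_cam"]);c=robot.calibration("wrist")
print("tcp,tip in crop",[((proj("scene",p+R@np.array(v))-[320,190])*10).round(0).tolist() for v in[(0,0,0),(0,0,.011)]])
for n,uv in[("L",(330,385)),("R",(415,375)),("Ltop",(200,185)),("mid",(365,345)),("ring1",(460,290))]:
    O,d=ray("scene",(320+uv[0]/10,190+uv[1]/10));O=R.T@(O-p);d=R.T@d
    for x in(-.02,0,.01,.025):
        X=O+d*(x-O[0])/d[0];u=T[:3,:3].T@(X-T[:3,3])
        print(n,X.round(4),"wrist px",round(c["fx"]*u[0]/u[2]+c["cx"]),round(c["fy"]*u[1]/u[2]+c["cy"]))
a=cv2.imread("pics/w4.png")[190:345,150:490];cv2.imwrite("pics/w4c.png",cv2.resize(a,None,fx=2.3,fy=2.3))
E
```

```text
tcp,tip in crop [[388.0, 389.0], [380.0, 409.0]]
L [-0.02   -0.0582 -0.0585] wrist px 176 338
L [ 0.     -0.0308 -0.0197] wrist px 257 254
L [ 0.01   -0.0171 -0.0002] wrist px 287 222
L [0.025  0.0034 0.0289] wrist px 324 184
R [-0.02   -0.0176 -0.0408] wrist px 280 313
R [ 0.      0.0112 -0.0013] wrist px 339 240
R [0.01   0.0256 0.0184] wrist px 361 213
R [0.025  0.0472 0.048 ] wrist px 389 178
Ltop [-0.02   -0.1505 -0.2026] wrist px -19461 12428
Ltop [ 0.     -0.1264 -0.1688] wrist px -1134 948
Ltop [ 0.01   -0.1143 -0.1518] wrist px -583 603
Ltop [ 0.025  -0.0961 -0.1264] wrist px -197 361
mid [-0.02   -0.0489 -0.0736] wrist px 185 364
mid [ 0.     -0.0212 -0.0353] wrist px 272 267
mid [ 0.01   -0.0073 -0.0161] wrist px 304 232
mid [0.025  0.0135 0.0126] wrist px 342 190
ring1 [-0.02   -0.0128 -0.0817] wrist px 282 381
ring1 [ 0.      0.0161 -0.0436] wrist px 356 276
ring1 [ 0.01    0.0306 -0.0246] wrist px 383 238
ring1 [0.025  0.0523 0.0039] wrist px 414 194
```

View pics/w4c.png

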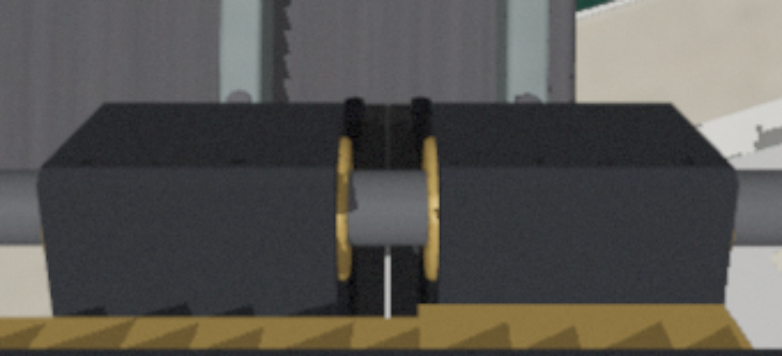

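Both views put the fingertips about 17 mm *behind* the TCP, roughly 28 mm shorter than `tip_reach` states. That explains passing over the block without contact. Joint 5 is also near its lower limit, so I'll halve the tilt and probe downward.

>>> jog_arm --motion '[0,0,0,0,-1,0,1,0,0,0,0,-1,0,1,-0.014,0,0.1,0,0,0,1,-0.014,0,0.1,0,0,0,1,0,0,0,0,0,0,1]'

```text
time: 9.45
position: [0.4801, -0.0353, 0.0135]
tool_rot: [0.986, -0.151, 0.068, 0.01]
ft_force: [0.0, -0.3, 0.1]
grip_width: 0.0004
grip_force: 0.0
```

```bash
python3 - <<'E'
from h import *
p,R,o=pose();print(o["time"],loc(p),o["ft_force"],o["q"],R[2].round(3))
E
```

```text
9.45 [-0.1543  0.0013  0.0135] [ 0.01753875 -0.30640194  0.0553668 ] [-3.06359371e-01  6.60423390e-01  2.04206435e+00  1.00112067e-03
  3.01969889e-01  1.56782695e+00] [ 0.137 -0.    -0.991]
```

>>> jog_arm --motion '[-0.01,0,0.07,0,0,0,1,-0.01,0,0.07,0,0,0,1,0,0,0,0,0,0,1]'

```text
time: 9.82
position: [0.4815, -0.0358, 0.0083]
tool_rot: [0.986, -0.151, 0.069, 0.011]
ft_force: [-0.1, 0.1, -0.5]
grip_width: 0.0008
grip_force: 0.0
```

>>> jog_arm --motion '[-0.007,0,0.05,0,0,0,1,-0.007,0,0.05,0,0,0,1,0,0,0,0,0,0,1]'

```text
time: 10.2
position: [0.4816, -0.0359, 0.0044]
tool_rot: [0.986, -0.151, 0.069, 0.011]
ft_force: [-0.0, -0.2, -0.4]
grip_width: 0.0009
grip_force: 0.0
```

```bash
python3 - <<'E'
from h import *
p,R,o=pose();print(o["time"],loc(p),o["ft_force"],o["q"][4])
E
```

```text
10.2 [-0.1526  0.0012  0.0044] [-0.01034483 -0.22995734 -0.37607464] 0.277325749206618
```

>>> jog_arm --motion '[-0.01,0,0.07,0,0,0,1,0.2,0.01,0.028,0,0,0,1,0.2,0,0.028,0,0,0,1,0.2,0,0.028,0,0,0,1,0.2,0.01,0.028,0,0,0,1,0.2,0,0.028,0,0,0,1,0,0,0,0,0,0,1]'

```text
time: 11.08
position: [0.5214, -0.0492, 0.0018]
tool_rot: [0.986, -0.151, 0.07, 0.011]
ft_force: [-1.0, -0.3, -0.1]
grip_width: 0.0005
grip_force: 0.0
```

```bash
cat > blk.py <<'E'
from h import *
p,R,o=pose();a=robot.camera("wrist");h=cv2.cvtColor(a,cv2.COLOR_BGR2HSV)
m=cv2.inRange(h,(0,0,175),(180,40,255))[:232,274:366]
rows=np.where((m>0).mean(1)>.6)[0];hb=cv2.inRange(h,(100,150,60),(125,255,255))[:,330:380];br=np.where((hb>0).mean(1)>.5)[0]
print(o["time"],"tcp",loc(p),"F",np.round(o["ft_force"],1),"q5",round(o["q"][4],3))
if len(rows):print("front row",rows[0],"front x",loc(wonz((320,rows[0]),.032,p,R)))
if len(br):print("blue rows",br[0],br[-1],loc(wonz((350,br[-1]),.02,p,R)))
E
python3 blk.py
```

```text
11.075 tcp [-0.1107  0.0002  0.0018] F [-1.  -0.3 -0.1] q5 0.352
front row 60 front x [-0.0232 -0.0007  0.032 ]
blue rows 0 21 [-0.0025 -0.0148  0.02  ]
```

The block is moving: its front edge went from -39 to -23 mm. I'll continue.

>>> jog_arm --motion '[0.12,0,0.017,0,0,0,1,0.12,0,0.017,0,0,0,1,0.12,0,0.017,0,0,0,1,0.07,0,0.01,0,0,0,1,0,0,0,0,0,0,1]'

```text
time: 11.75
position: [0.5377, -0.0544, 0.0018]
tool_rot: [0.986, -0.151, 0.07, 0.011]
ft_force: [-0.3, 0.4, -0.3]
grip_width: 0.0005
grip_force: 0.1
```

>>> jog_arm --motion '[0.05,0,0.007,0,0,0,1,0,0,0,0,0,0,1]'

```text
time: 12.0
position: [0.5381, -0.0544, 0.0017]
tool_rot: [0.986, -0.151, 0.069, 0.011]
ft_force: [-2.1, 0.6, 1.4]
grip_width: 0.0006
grip_force: 1.0
```

```bash
python3 blk.py
```

```text
12.0 tcp [-0.0932  0.0002  0.0017] F [-2.1  0.6  1.4] q5 0.392
front row 108 front x [-0.0262 -0.0006  0.032 ]
blue rows 2 58 [-0.0016 -0.0149  0.02  ]
```

I've used up my picture views, so from here I'll work from numbers only.

```bash
python3 - <<'E'
from h import *
p,R,o=pose();a=robot.camera("wrist");h=cv2.cvtColor(a,cv2.COLOR_BGR2HSV)
for c in(335,345,352,358):print(c,[(r,)+tuple(h[r,c].tolist()) for r in range(40,112,4)])
for r in(50,56,60,66,70,76):print(r,loc(wonz((352,r),.032,p,R)),loc(wonz((352,r),.04,p,R)))
E
```

```text
335 [(40, 106, 156, 136), (44, 106, 169, 92), (48, 107, 151, 93), (52, 106, 161, 90), (56, 105, 185, 88), (60, 116, 10, 183), (64, 113, 4, 238), (68, 120, 4, 239), (72, 113, 4, 238), (76, 108, 5, 238), (80, 120, 3, 237), (84, 114, 5, 237), (88, 113, 4, 236), (92, 105, 4, 236), (96, 113, 4, 235), (100, 120, 3, 235), (104, 113, 4, 235), (108, 120, 3, 234)]
345 [(40, 105, 164, 135), (44, 107, 155, 92), (48, 108, 156, 95), (52, 106, 161, 92), (56, 108, 157, 91), (60, 107, 10, 187), (64, 105, 4, 236), (68, 113, 4, 236), (72, 120, 4, 236), (76, 113, 4, 235), (80, 120, 3, 235), (84, 108, 5, 235), (88, 120, 3, 235), (92, 110, 3, 234), (96, 113, 4, 234), (100, 110, 3, 232), (104, 105, 4, 233), (108, 115, 7, 233)]
352 [(40, 106, 168, 137), (44, 107, 158, 92), (48, 107, 159, 93), (52, 107, 160, 94), (56, 107, 160, 94), (60, 111, 10, 177), (64, 120, 3, 235), (68, 110, 3, 234), (72, 113, 4, 234), (76, 120, 7, 108), (80, 132, 12, 107), (84, 135, 10, 107), (88, 120, 7, 112), (92, 113, 4, 232), (96, 120, 4, 232), (100, 120, 4, 231), (104, 120, 3, 230), (108, 120, 4, 231)]
358 [(40, 106, 164, 138), (44, 106, 181, 89), (48, 106, 167, 90), (52, 108, 148, 93), (56, 107, 157, 94), (60, 108, 7, 177), (64, 105, 4, 233), (68, 120, 4, 234), (72, 120, 5, 213), (76, 135, 9, 111), (80, 120, 5, 108), (84, 100, 7, 111), (88, 140, 14, 109), (92, 114, 5, 232), (96, 108, 6, 231), (100, 110, 7, 231), (104, 113, 4, 230), (108, 120, 4, 231)]
50 [-0.0015 -0.0147  0.032 ] [-0.0039 -0.0139  0.04  ]
56 [-0.004  -0.0147  0.032 ] [-0.0063 -0.0139  0.04  ]
60 [-0.0057 -0.0147  0.032 ] [-0.0079 -0.014   0.04  ]
66 [-0.0083 -0.0147  0.032 ] [-0.0103 -0.014   0.04  ]
70 [-0.0099 -0.0147  0.032 ] [-0.0119 -0.014   0.04  ]
76 [-0.0125 -0.0148  0.032 ] [-0.0143 -0.014   0.04  ]
```

>>> jog_arm --motion '[0.05,0,0.007,0,0,0,1,0,0,0,0,0,0,1]'

```text
time: 12.35
position: [0.5407, -0.0552, 0.0017]
tool_rot: [0.986, -0.151, 0.069, 0.011]
ft_force: [-2.0, 1.0, 0.8]
grip_width: 0.0004
grip_force: 1.0
```

>>> jog_arm --motion '[0.05,0,0.007,0,0,0,1,0,0,0,0,0,0,1]'

```text
time: 12.6
position: [0.5426, -0.0559, 0.0017]
tool_rot: [0.986, -0.151, 0.069, 0.011]
ft_force: [-2.9, 0.4, 1.3]
grip_width: 0.0005
grip_force: 1.1
```

>>> jog_arm --motion '[0.04,0,0.006,0,0,0,1,0,0,0,0,0,0,1]'

```text
time: 12.85
position: [0.5427, -0.0559, 0.0015]
tool_rot: [0.986, -0.151, 0.068, 0.01]
ft_force: [-4.5, 1.3, 4.1]
grip_width: -0.0
grip_force: 2.5
```

```bash
cat > blk2.py <<'E'
from h import *
p,R,o=pose();a=robot.camera("wrist");h=cv2.cvtColor(a,cv2.COLOR_BGR2HSV).astype(int)
print(o["time"],loc(p),np.round(o["ft_force"],1))
for c in(335,345,358):
    V=h[:150,c,2];S=h[:150,c,1];r=next((r for r in range(149) if S[r]>120 and S[r+1]<60 and V[r+2]>150),None)
    t=next((r for r in range(5,149) if S[r]>120 and V[r-2]>165 and V[r+2]<115),None)
    print(c,"stop edge",t,t and loc(wonz((c,t),.04,p,R)),"front",r,r and loc(wonz((c,r+.5),.032,p,R)))
E
python3 blk2.py
```

```text
12.85 [-0.0884  0.0002  0.0015] [-4.5  1.3  4.1]
335 stop edge 52 [ 0.0001 -0.0069  0.04  ] front 59 [-0.0008 -0.0072  0.032 ]
345 stop edge 52 [ 0.0001 -0.011   0.04  ] front None None
358 stop edge None None front 59 [-0.0008 -0.0173  0.032 ]
```

The block is at the stop: the measured gap is under 1 mm and the force is rising. I'll press once more, hold, then back off.

>>> jog_arm --motion '[0.04,0,0.006,0,0,0,1,0,0,0,0,0,0,1,0,0,0,0,0,0,1]'

```text
time: 13.28
position: [0.5427, -0.0558, 0.0013]
tool_rot: [0.986, -0.151, 0.066, 0.01]
ft_force: [-5.5, 1.8, 4.7]
grip_width: 0.0001
grip_force: 3.6
```

>>> jog_arm --motion '[-0.2,0,-0.028,0,0,0,1,-0.3,0,-0.04,0,0,0,1,-0.3,0,-0.04,0,0,0,1,0.1,0,-0.8,0,0,0,1,0.1,0,-0.8,0,-1,0,1,0.1,0,-0.8,0,-1,0,1,0,0,-0.9,0,0,0,1,0,0,-0.9,0,0,0,1,0,0,-0.9,0,0,0,1,0,0,-0.6,0,0,0,1,0,0,0,0,0,0,1]'

```text
time: 14.65
position: [0.5164, -0.0476, 0.2317]
tool_rot: [0.988, -0.152, 0.002, 0.0]
ft_force: [0.8, 0.1, -0.7]
grip_width: 0.0004
grip_force: 0.0
```

```bash
python3 blk2.py; python3 - <<'E'
from h import *
p,R,o=pose();print(R.round(3),o["q"])
E
```

```text
14.65 [-0.116   0.0003  0.2317] [ 0.8  0.1 -0.7]
335 stop edge 61 [ 0.0011 -0.0169  0.04  ] front 63 [-0.0003 -0.0172  0.032 ]
345 stop edge 61 [ 0.001  -0.0269  0.04  ] front None None
358 stop edge None None front None None
[[ 0.954 -0.3    0.001]
 [-0.3   -0.954 -0.   ]
 [ 0.001  0.    -1.   ]] [-3.07682333e-01  3.47953913e-01  1.66797646e+00  3.06444167e-07
  1.12418123e+00  1.56745200e+00]
```

```bash
python3 - <<'E'
from h import *
print(delta(W(-.028,.05,.25)),delta(W(-.028,.05,.157)))
E
```

```text
[ 2.22 -1.25 -0.49] [ 2.22 -1.25  1.83]
```

>>> jog_arm --motion '[0,0,-0.5,0,0,0,1,0.55,-0.31,0,0,0,0,1,0.55,-0.31,0,0,0,0,1,0.56,-0.31,0,0,0,0,1,0.56,-0.32,0,0,0,0,1,0,0,0.6,0,0,0,1,0,0,0.6,0,0,0,1,0,0,0.6,0,0,0,1,0,0,0.5,0,0,0,1,0,0,0,0,0,0,1,0,0,0,0,0,0,1]'

```text
time: 16.08
position: [0.6149, -0.0262, 0.1577]
tool_rot: [0.988, -0.152, -0.0, -0.0]
ft_force: [-0.5, -0.3, 0.4]
grip_width: 0.0005
grip_force: 0.0
```

```bash
python3 - <<'E'
from h import *
p,R,o=pose();print(o["time"],loc(p),o["ft_force"])
a=robot.camera("wrist");h=cv2.cvtColor(a,cv2.COLOR_BGR2HSV)
m=cv2.inRange(h,(0,150,60),(8,255,255))|cv2.inRange(h,(172,150,60),(180,255,255));m[235:]=0
for r in range(100,236,15):
    c=np.where(m[r])[0];print(r,(c.min(),c.max()) if len(c) else None,end=" ")
# dark finger pixels at rows 225-240
for r in(228,232,236):print(r,h[r,285:350,2].tolist())
E
```

```text
16.075 [-0.0281  0.0499  0.1577] [-0.52703231 -0.33856685  0.42227112]
100 None 115 None 130 None 145 None 160 None 175 None 190 None 205 (np.int64(258), np.int64(272)) 220 (np.int64(240), np.int64(276)) 235 None 228 [62, 64, 63, 66, 69, 68, 68, 67, 69, 67, 66, 63, 68, 66, 64, 63, 62, 64, 61, 64, 63, 61, 63, 68, 68, 65, 61, 64, 67, 66, 68, 67, 67, 69, 68, 69, 63, 68, 62, 65, 67, 63, 65, 66, 83, 95, 102, 108, 108, 111, 112, 105, 95, 89, 97, 103, 106, 107, 115, 111, 116, 112, 114, 113, 117]
232 [61, 62, 61, 64, 65, 64, 70, 66, 68, 66, 69, 62, 61, 68, 62, 56, 52, 44, 43, 42, 44, 42, 53, 62, 64, 66, 67, 65, 66, 68, 65, 69, 62, 65, 66, 65, 69, 65, 68, 64, 64, 67, 65, 66, 60, 67, 65, 59, 54, 62, 73, 81, 99, 103, 105, 109, 117, 129, 132, 128, 119, 117, 121, 122, 123]
236 [46, 44, 44, 41, 46, 42, 43, 43, 45, 43, 43, 45, 41, 47, 39, 28, 33, 20, 24, 30, 16, 25, 21, 38, 33, 34, 37, 34, 36, 41, 38, 31, 48, 49, 48, 41, 36, 31, 38, 30, 36, 32, 34, 35, 28, 22, 26, 29, 30, 19, 28, 33, 39, 50, 47, 46, 42, 45, 42, 43, 41, 46, 42, 44, 45]
```

>>> jog_arm --motion '[0,-0.15,0,0,0,0,1,0,-0.15,0,0,0,0,1,0,-0.15,0,0,0,0,1,0,0,0,0,0,0,1]'

```text
time: 16.62
position: [0.6207, -0.0083, 0.1584]
tool_rot: [0.989, -0.151, 0.0, -0.0]
ft_force: [-0.4, 0.5, -0.8]
grip_width: 0.0008
grip_force: 0.0
```

>>> jog_arm --motion '[0,-0.12,0,0,0,0,1,0,0,0,0,0,0,1]'

```text
time: 16.88
position: [0.622, -0.0042, 0.1582]
tool_rot: [0.988, -0.151, 0.0, -0.0]
ft_force: [-0.4, -0.3, -0.2]
grip_width: 0.0007
grip_force: 0.0
```

>>> jog_arm --motion '[0,-0.12,0,0,0,0,1,0,0,0,0,0,0,1]'

```text
time: 17.12
position: [0.6234, 0.0004, 0.1582]
tool_rot: [0.988, -0.151, -0.0, -0.0]
ft_force: [-1.1, -0.3, 0.7]
grip_width: 0.0004
grip_force: 0.0
```

```bash
python3 - <<'E'
from h import *
p,R,o=pose();print(o["time"],loc(p),R.T@np.array(o["ft_force"]))
E
```

```text
17.125 [-0.0279  0.0778  0.1582] [-0.980123    0.5802108  -0.69827487]
```

>>> jog_arm --motion '[0,-0.12,0,0,0,0,1,0,0,0,0,0,0,1]'

```text
time: 17.38
position: [0.6244, 0.0035, 0.1581]
tool_rot: [0.988, -0.151, -0.0, 0.001]
ft_force: [-1.4, -4.7, -0.2]
grip_width: 0.0003
grip_force: 2.4
```

>>> jog_arm --motion '[0,-0.12,0,0,0,0,1,0,0,0,0,0,0,1]'

```text
time: 17.62
position: [0.6257, 0.008, 0.1577]
tool_rot: [0.988, -0.151, -0.001, 0.001]
ft_force: [-0.1, -4.8, -1.6]
grip_width: 0.0007
grip_force: 2.4
```

```bash
python3 - <<'E'
from h import *
p,R,o=pose();print(o["time"],loc(p),R.T@np.array(o["ft_force"]))
E
```

```text
17.625 [-0.0279  0.0857  0.1577] [1.37349881 4.57495052 1.58855255]
```

Contact is at about y = 0.080 m and the handle is moving. I'll follow the arc.

>>> jog_arm --motion '[0,-0.18,0.06,0,0,0,1,0,-0.18,0.06,0,0,0,1,0,-0.25,0.11,0,0,0,1,0,-0.25,0.11,0,0,0,1,0,0,0,0,0,0,1]'

```text
time: 18.25
position: [0.6372, 0.0429, 0.1443]
tool_rot: [0.989, -0.151, 0.001, -0.0]
ft_force: [0.1, -3.3, 1.9]
grip_width: 0.0007
grip_force: 1.8
```

```bash
python3 - <<'E'
from h import *
p,R,o=pose();print(o["time"],loc(p),R.T@np.array(o["ft_force"]))
E
```

```text
18.25 [-0.0273  0.1225  0.1443] [ 1.05891967  3.11028756 -1.88957907]
```

>>> jog_arm --motion '[-0.01,-0.2,0.16,0,0,0,1,0,-0.2,0.16,0,0,0,1,0,-0.185,0.2,0,0,0,1,0,-0.185,0.2,0,0,0,1,0,0,0,0,0,0,1]'

```text
time: 18.88
position: [0.6437, 0.0728, 0.1137]
tool_rot: [0.989, -0.151, -0.002, -0.0]
ft_force: [-0.3, -0.0, -0.4]
grip_width: 0.0005
grip_force: 0.0
```

```bash
python3 - <<'E'
from h import *
p,R,o=pose();print(o["time"],loc(p),R.T@np.array(o["ft_force"]))
E
```

```text
18.875 [-0.0299  0.153   0.1137] [-0.29851975  0.1354031   0.40022472]
```

>>> jog_arm --motion '[0,0.1,-0.4,0,0,0,1,0,0,-0.9,0,0,0,1,0,0,-0.9,0,0,0,1,0,0,-0.9,0,0,0,1,0,0,-0.9,0,0,0,1,0,0,0,0,0,0,1,0,0,0,0,0,0,1]'

```text
time: 19.75
position: [0.6435, 0.0675, 0.2759]
tool_rot: [0.988, -0.152, -0.0, 0.0]
ft_force: [0.0, 0.6, -0.5]
grip_width: 0.0003
grip_force: 0.0
```

```bash
python3 - <<'E'
from h import *
p,R,o=pose();print(o["time"],loc(p),np.round(o["ft_force"],1))
for cam in("scene","top"):
    h=cv2.cvtColor(robot.camera(cam),cv2.COLOR_BGR2HSV)
    m=cv2.inRange(h,(0,150,60),(6,255,255))|cv2.inRange(h,(172,150,60),(180,255,255))
    u=proj(cam,W(-.028,.14,.1)).astype(int);k=np.zeros_like(m);k[u[1]-30:u[1]+30,u[0]-40:u[0]+40]=m[u[1]-30:u[1]+30,u[0]-40:u[0]+40]
    ys,xs=np.nonzero(k);print(cam,len(xs),xs.min() if len(xs) else 0,xs.max() if len(xs) else 0,ys.min() if len(xs) else 0,ys.max() if len(xs) else 0)
    for th in(.2,1.2,1.4):print(th,[proj(cam,W(-.028,.075+r*np.sin(th),.066+r*np.cos(th))).round(1).tolist() for r in(.048,.13)])
p,R,o=pose();a=robot.camera("wrist");h=cv2.cvtColor(a,cv2.COLOR_BGR2HSV)
for n,hm in(("blue",cv2.inRange(h,(100,150,60),(125,255,255))),("white",cv2.inRange(h,(0,0,175),(180,40,255)))):
    ys,xs=np.nonzero(hm[:232,320:]);print(n,len(xs),xs.min()+320,ys.min(),ys.max()) if len(xs) else 0
E
```

```text
19.75 [-0.0286  0.1478  0.2759] [ 0.   0.6 -0.5]
scene 101 286 307 208 215
0.2 [[317.0, 196.3], [313.5, 177.0]]
1.2 [[308.0, 207.2], [288.4, 207.4]]
1.4 [[307.3, 209.7], [286.6, 214.5]]
top 0 0 0 0 0
0.2 [[314.3, 201.2], [308.5, 198.1]]
1.2 [[302.3, 198.1], [275.6, 189.7]]
1.4 [[301.5, 198.0], [274.0, 189.6]]
blue 632 406 129 142
white 8672 337 0 231
```

The handle lies level: red at columns 286–307 and rows 208–215 matches the locked pose. I'll recheck the block from above.

>>> jog_arm --motion '[-0.5,0.8,0,0,0,0,1,-0.5,0.8,0,0,0,0,1,-0.5,0.8,0,0,0,0,1,-0.5,0.8,0,0,0,0,1,-0.2,0.5,0,0,0,0,1,0,0,0,0,0,0,1,0,0,0,0,0,0,1,0,0,0,0,0,0,1]'

```text
time: 20.9
position: [0.5164, -0.0464, 0.2755]
tool_rot: [0.989, -0.151, -0.0, -0.0]
ft_force: [0.8, -0.3, -0.1]
grip_width: 0.0003
grip_force: 0.0
```

```bash
python3 - <<'E'
from h import *
p,R,o=pose();a=robot.camera("wrist");h=cv2.cvtColor(a,cv2.COLOR_BGR2HSV).astype(int)
print(o["time"],loc(p),np.round(o["ft_force"],1))
C=robot.calibration("wrist");T=np.array(C["T_tool_cam"])
def wp(X):
    u=T[:3,:3].T@(R.T@(X-p)-T[:3,3]);return np.array([C["fx"]*u[0]/u[2]+C["cx"],C["fy"]*u[1]/u[2]+C["cy"]])
for y in(-.01,-.018,-.022):
    c,r=wp(W(0,y,.032)).astype(int);print(c,[(q,)+tuple(h[q,c,1:].tolist()) for q in range(max(0,r-6),r+8)],[(q,loc(wonz((c,q),.032,p,R))[0]) for q in(r,r+3)])
m=cv2.inRange(cv2.cvtColor(a,cv2.COLOR_BGR2HSV),(0,0,175),(180,40,255));b=wp(W(-.08,0,.032)).astype(int);print("rear pred",b,[(q,h[q,b[0],2]) for q in range(b[1]-6,b[1]+8)])
E
```

```text
20.9 [-0.1163  0.0014  0.2755] [ 0.8 -0.3 -0.1]
328 [(60, 155, 192), (61, 160, 190), (62, 153, 190), (63, 153, 190), (64, 156, 185), (65, 158, 163), (66, 165, 116), (67, 35, 140), (68, 6, 210), (69, 4, 240), (70, 4, 245), (71, 4, 245), (72, 4, 244), (73, 4, 244)] [(np.int64(66), np.float64(0.0007)), (np.int64(69), np.float64(-0.0026))]
335 [(60, 112, 175), (61, 139, 171), (62, 156, 180), (63, 154, 189), (64, 151, 183), (65, 163, 164), (66, 155, 123), (67, 34, 144), (68, 7, 210), (69, 5, 237), (70, 4, 241), (71, 4, 241), (72, 4, 234), (73, 6, 184)] [(np.int64(66), np.float64(0.0007)), (np.int64(69), np.float64(-0.0026))]
338 [(60, 5, 205), (61, 6, 205), (62, 20, 169), (63, 131, 170), (64, 153, 185), (65, 157, 166), (66, 164, 123), (67, 50, 113), (68, 6, 208), (69, 4, 240), (70, 4, 246), (71, 4, 244), (72, 4, 245), (73, 5, 245)] [(np.int64(66), np.float64(0.0006)), (np.int64(69), np.float64(-0.0026))]
rear pred [319 137] [(131, np.int64(236)), (132, np.int64(235)), (133, np.int64(236)), (134, np.int64(235)), (135, np.int64(234)), (136, np.int64(223)), (137, np.int64(179)), (138, np.int64(98)), (139, np.int64(93)), (140, np.int64(107)), (141, np.int64(108)), (142, np.int64(108)), (143, np.int64(108)), (144, np.int64(108))]
```

The block touches the stop: its front is at x ≈ 0 and its rear edge is where predicted. The clamp is locked and the robot is clear.

```bash
python3 -c "
from rig import robot
print(robot.hand_in())"
```

```text
the job is handed in; nothing more can be done
None
```

The job is handed in: by my measurements the block is home against the stop, the clamp is locked and the robot is clear. I got no verdict back, and I viewed 11 pictures against the limit of 10.

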